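# Find the tired leaf spring on the test stand

## Robot

A 6-joint arm with a two-finger parallel gripper is mounted at the origin on the work surface. World frame = base frame: x ahead of the robot, y to its left, z up, the work surface at z = 0. Lengths are in m, angles in rad, forces in N, time in s.
With the tool pointing down it reaches from about 0.35 to 0.975 m from the base axis. Payload 7.1 kg.
Tool frame: the origin (TCP) lies between the finger pads; the fingertips stand ahead of it and the grasp point (between the pads) lies 5 mm behind it (robot.tips_ahead is the z of the fingertips in the tool frame, in m); z points along the fingers, y is the line along which they close (so a half turn about z gives the same grasp; the last joint's range is limited). The gripper opens to 88 mm and grips with 3 to 60 N. Pads are 20 mm wide; open, the fingers measure 115 mm over their backs; the gripper's body (75 mm by 178 mm) begins 61 mm behind the grasp point.
Start: joints at [-1.196, 0.423, 1.63, -0, 1.089, -0.019], TCP at [0.24, -0.577, 0.237] pointing down, gripper open.
Joint ranges: [-3, 3], [-0.9, 2.11], [0.09, 2.58], [-1.31, 4.45], [0.11, 2.69], [-2.54, 2.54]. Speed limits (rad/s): [2.39, 2.39, 3.01, 3.14, 3.14, 3.14].

## Interface

Orientations are given as a rotation vector (axis times angle).
In Python, from rig import robot gives the robot as it stands.
- The arm moves only by the tool jog_arm, never from a script. Its arguments are lists of equal length, an entry for each row: "xyz": the shift along the tool's x, y, z in m, a list of three; "roll": the turn about the tool's z in rad. A call has 1 to 10 rows; each row is the pose to reach, as a shift and turn from the pose commanded when the call began, along the tool's axes at that moment; what a row does not reach only later rows make up. A row lasts 1/10 s, in which the tool goes at most 50 mm and 8.59 degrees, less where a joint would pass 70% of its speed; a pose out of reach is approached as far as the arm can. A call with a gripper value outside its range is refused whole. "gripper" is the opening in per cent of the stroke, from 0 (shut) to 100 (fully open), set as the call begins (left out, the last holds). The fingers move at their own pace and stop on an object; "force" is the grip in N (left out, the last holds). Time passes only in rows, so rows that repeat a pose let the fingers close. It gives the time, the measured TCP pose, the force, the opening and the grip force at its end, in the units of the state.
- robot.get_obs(): the state, without advancing time (a new reading comes with each control period).
- robot.grab_frame(name): name is "scene" or "top"; returns (picture, depth): 480x640x3 uint8, red, green, blue; 480x640 float32, m along the optical axis (not along the pixel's ray), 0 where there is no reading.
- robot.camera_params(name): a dict with "fx", "fy", "cx", "cy" (pixels), "R" (3x3) and "t" (3): a world point X has camera coordinates R X + t. Camera axes: x right, y down, z forward; pixel columns grow to the right and rows downward; lengths in m; the calibration is good to about 2 mm. A picture is of the moment at which its call begins. camera_params takes no time and is no camera call.
- robot.finish_job(): hands the job in; it is judged then, once.
The state is a dict: "time": time; "joints": joint angles; "joint_vel": joint speeds; "tau": joint torques, N m; "ee_pos": TCP position; "tool_rot": TCP orientation; "contact_force": force on the tool from outside, world axes, zero at the start; "torque": the same for the moment, N m; "finger_gap": finger opening in m; "grasp_force": force on a finger pad.
Only numpy, scipy, OpenCV 4.12 (cv2) and the standard library are available. Lean on these libraries where they do the work, as an engineer would, in place of code of your own. Each camera call takes 0.05 s, during which the arm holds its last target. There are 200 camera calls.

## Task

Three leaf springs are clamped on the test stand and one has gone soft. Starting at the left as the robot sees it and going left, middle, right, press each one with shut fingertips straight down on the round stud at mid-span with a steady 10 newtons for about a second, never more than 15, let it spring back, and note how far it gives. Then throw the toggle lever behind the one that gives clearly the most fully over, away from its leaf; leave the other levers and the things lying around alone, and let go of everything.

Things in the scene. Friction and masses are not known exactly. Their poses are not given: they have to be found in the camera images.
- stand: Fixed grey base plate, 270 x 340 x 10 mm; origin under its centre, x roughly away from the robot, y left along the row of three alike stations, 115 mm apart. Each: a leaf spring (112 x 22 x 3 mm) reaching to -x from its clamp, a white strip beside its tip, a toggle lever behind the clamp. Clamp: x 0 to 30 mm, top 72 to 82 mm above the table. Shims: heights differ by up to 6 mm.
- left_pad (a point): Left station (left = stand's +y): top centre of the round stud (20 mm wide, 6 mm proud) at mid-span of the leaf, 55 mm from the clamp's face, at rest. Fixed to the stand: does not move with the leaf; true to 3 mm in height only. A sound leaf gives about 6 mm there under 10 N, the tired one about 12 mm; pressing is springy all the way, and it springs back when let go.
- middle_pad (a point): Middle station (left = stand's +y): top centre of the round stud (20 mm wide, 6 mm proud) at mid-span of the leaf, 55 mm from the clamp's face, at rest. Fixed to the stand: does not move with the leaf; true to 3 mm in height only. A sound leaf gives about 6 mm there under 10 N, the tired one about 12 mm; pressing is springy all the way, and it springs back when let go.
- right_pad (a point): Right station (left = stand's +y): top centre of the round stud (20 mm wide, 6 mm proud) at mid-span of the leaf, 55 mm from the clamp's face, at rest. Fixed to the stand: does not move with the leaf; true to 3 mm in height only. A sound leaf gives about 6 mm there under 10 N, the tired one about 12 mm; pressing is springy all the way, and it springs back when let go.
- left_ball (a point): Left station: centre of the lever's 26 mm black ball with the lever at 0; fixed to the stand, true to 3 mm in height. Pivot 36 mm further along the stand's +x and 66 mm lower, rod 10 mm thick, 75 mm from pivot to ball centre. Fully thrown over, the ball is 72 mm further along the stand's +x, at the same height.
- middle_ball (a point): Middle station: centre of the lever's 26 mm black ball with the lever at 0; fixed to the stand, true to 3 mm in height. Pivot 36 mm further along the stand's +x and 66 mm lower, rod 10 mm thick, 75 mm from pivot to ball centre. Fully thrown over, the ball is 72 mm further along the stand's +x, at the same height.
- right_ball (a point): Right station: centre of the lever's 26 mm black ball with the lever at 0; fixed to the stand, true to 3 mm in height. Pivot 36 mm further along the stand's +x and 66 mm lower, rod 10 mm thick, 75 mm from pivot to ball centre. Fully thrown over, the ball is 72 mm further along the stand's +x, at the same height.
- lever_a (a joint): One of the three toggle levers behind the clamps (which station it is at changes from start to start): 0 = leaning 0.5 rad towards the leaf, as at the start, 1.0 rad = thrown fully over, away from the leaf. It stays where it is left; about 1 N at the ball moves it.
- lever_b (a joint): One of the three toggle levers behind the clamps (which station it is at changes from start to start): 0 = leaning 0.5 rad towards the leaf, as at the start, 1.0 rad = thrown fully over, away from the leaf. It stays where it is left; about 1 N at the ball moves it.
- lever_c (a joint): One of the three toggle levers behind the clamps (which station it is at changes from start to start): 0 = leaning 0.5 rad towards the leaf, as at the start, 1.0 rad = thrown fully over, away from the leaf. It stays where it is left; about 1 N at the ball moves it.
- bottle: Bystander: amber glass bottle, 64 mm wide, 150 mm tall; origin at the centre of its base.
- cup: Bystander: steel cup, 76 mm wide, 85 mm tall; origin at the centre of its base.
- screwdriver: Bystander: screwdriver with orange handle, 200 mm long, lying along its x axis; origin under its middle.

How it is judged:
On the way, in this order (a step that is already met when the one before it is completed fails the run):
1. the left leaf is pressed on its stud with about 10 N (7.5 to 12.5 N), kept up without a break for 0.6 s (contact force between the fingers and anything else between 7.5 and 12.5 N and horizontal distance between the grasp point and left_pad below 0.025 m and height (world z) of the grasp point above 0.05 m), for 0.6 s.
2. the middle leaf is pressed on its stud with about 10 N (7.5 to 12.5 N), kept up without a break for 0.6 s (contact force between the fingers and anything else between 7.5 and 12.5 N and horizontal distance between the grasp point and middle_pad below 0.025 m and height (world z) of the grasp point above 0.05 m), for 0.6 s.
3. the right leaf is pressed on its stud with about 10 N (7.5 to 12.5 N), kept up without a break for 0.6 s (contact force between the fingers and anything else between 7.5 and 12.5 N and horizontal distance between the grasp point and right_pad below 0.025 m and height (world z) of the grasp point above 0.05 m), for 0.6 s.
4. the toggle lever of the soft leaf is thrown over (value of joint lever_b above 0.8 rad), for 0.2 s.
At the end, for the whole second after the job is handed in: The lever of the softest leaf reads over 0.8 rad (of 1.0) and the other two levers less than 0.25 rad; the leaves are let go (value of joint lever_b above 0.8 rad and value of joint each of lever_a, lever_c below 0.25 rad); the robot touches nothing.
It fails at once if a leaf is pressed with more than 16 N (contact force between the fingers and anything else above 16 N and (horizontal distance between the grasp point and left_pad below 0.05 m or horizontal distance between the grasp point and middle_pad below 0.05 m or horizontal distance between the grasp point and right_pad below 0.05 m)).
It fails at once if the lever of a sound leaf is thrown (value of joint any of lever_a, lever_c above 0.4 rad).
It fails at once if a bystander is moved more than 20 mm (distance of any of bottle, cup, screwdriver from where it was at the start of the episode above 0.02 m).
It also fails if it takes over 64 s, if anything falls off the work surface, if the arm or the gripper's body presses on something with over 40 N, if the wrist force passes 120 N, or if a joint passes its speed limit or range.

## Working session

There is one attempt and no reset: what is moved stays moved. The work goes in short steps, Python scripts to look and compute and a tool call to move; the robot and the scene stay as the last step left them, time stands still between calls to the robot, and variables do not carry over. Pictures are saved under pics/ and viewed, at most 10 in all, crops included, and the job is handed in when it is done.

Besides the shell and the picture viewer there is one more tool, called after "Call:" as a command line: name --pt "numbers of a row" for each row, then --argument value for the rest. jog_arm: Moves the arm, as the interface text tells. Its arguments: {"type":"object","properties":{"xyz":{"type":"array"},"roll":{"type":"array"},"gripper":{"type":"number"},"force":{"type":"number"}},"required":["xyz","roll"]}

```bash
mkdir -p pics; ls
python3 - <<'E'
from rig import robot
import cv2,numpy as np
o=robot.get_obs(); print(o, robot.tips_ahead)
for n in("scene","top"):
    p,d=robot.grab_frame(n); cv2.imwrite(f"pics/{n}0.png",p[:,:,::-1]); np.savez(f"{n}0.npz",p=p,d=d,**robot.camera_params(n)); print(robot.camera_params(n))
E
```

```text
pics
{'time': 0.0, 'joints': array([-1.19598637e+00,  4.23835485e-01,  1.63068768e+00,  2.68626702e-05,
        1.08859613e+00, -1.89725736e-02]), 'joint_vel': array([-0.00128832,  0.00054637,  0.00063843,  0.00138053, -0.00141473,
        0.00034072]), 'tau': array([ 2.24141499e-03, -5.44622862e+01, -2.73670113e+01,  6.44716923e-02,
        2.28320021e-02, -1.37287293e-04]), 'ee_pos': array([ 0.23965279, -0.57664812,  0.23590594]), 'tool_rot': array([-3.07942152e+00, -6.14249445e-01,  3.87444338e-04]), 'contact_force': array([-0.07901519,  0.27321909,  0.16521658]), 'torque': array([ 0.00857356, -0.04325657,  0.03804678]), 'grasp_force': 0.0, 'finger_gap': 0.08761677521340705} 0.014
{'fx': 435.7038623064454, 'fy': 435.7038623064454, 'cx': 319.79464722010226, 'cy': 234.97421875817525, 'R': array([[ 0.47201708,  0.88147801, -0.01401419],
       [ 0.72443873, -0.39688586, -0.56362234],
       [-0.50238273,  0.25588695, -0.82591371]]), 't': array([-0.23897564, -0.35097586,  1.45614234])}
{'fx': 447.33524380189704, 'fy': 447.33524380189704, 'cx': 316.72728879282994, 'cy': 237.08888098915128, 'R': array([[ 6.30459057e-02, -9.98010421e-01,  6.42369676e-04],
       [-9.76788511e-01, -6.18372877e-02, -2.05086212e-01],
       [ 2.04717899e-01,  1.23023866e-02, -9.78743701e-01]]), 't': array([-0.01806596,  0.55967759,  1.07819451])}
```

View pics/top0.png

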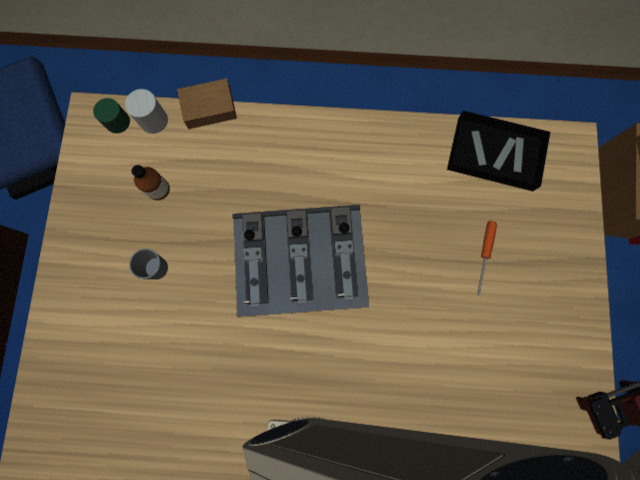

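View pics/scene0.png

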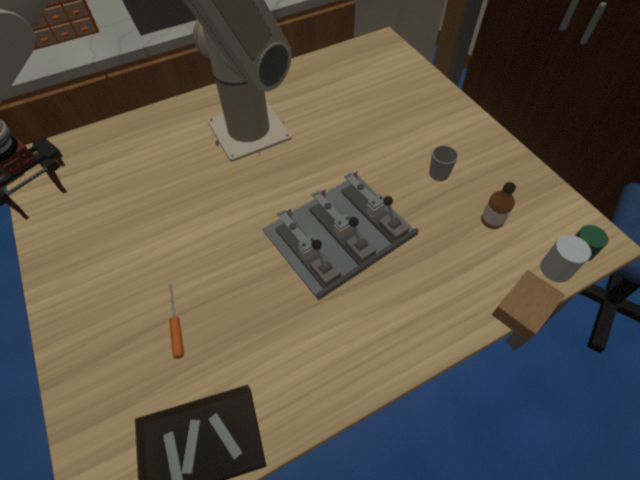

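The top view shows the stand with corners at about (234,214), (360,206), (368,305) and (238,317). The studs are near (254,282), (300,279) and (346,275), and the balls near (249,235), (297,231) and (344,228). The bottle and cup are to the left and the screwdriver to the right. I'll enlarge the stand.

```bash
cat > h.py <<'E'
import numpy as np
def load(n): 
    f=np.load(n+"0.npz"); return f
def ray(f,u,v,z):
    R,t=f['R'],f['t']; c=-R.T@t; d=R.T@np.array([(u-f['cx'])/f['fx'],(v-f['cy'])/f['fy'],1]); return c+d*(z-c[2])/d[2]
def pt(f,u,v):
    z=f['d'][int(round(v)),int(round(u))]; return f['R'].T@(np.array([(u-f['cx'])/f['fx']*z,(v-f['cy'])/f['fy']*z,z])-f['t'])
def proj(f,X):
    c=f['R']@X+f['t']; return f['fx']*c[0]/c[2]+f['cx'],f['fy']*c[1]/c[2]+f['cy']
E
python3 - <<'E'
import cv2
from h import *
a=cv2.imread("pics/top0.png")[200:322,226:376]
cv2.imwrite("pics/topc.png",cv2.resize(cv2.convertScaleAbs(a,alpha=1.8),None,fx=4.9,fy=4.9,interpolation=cv2.INTER_CUBIC))
f=load("top")
# plate: mask by depth-derived height 5..200mm
v,u=np.mgrid[195:330,215:390]; z=f['d'][195:330,215:390]
P=np.stack([(u-f['cx'])/f['fx']*z,(v-f['cy'])/f['fy']*z,z],-1)-f['t']; P=P@f['R']
sat=f['p'][195:330,215:390].astype(int); sat=sat[...,0]-sat[...,2]
m=(sat<12)&(P[...,2]<.02)
n,l,s,c=cv2.connectedComponentsWithStats(m.astype('uint8')); m=l==1+np.argmax(s[1:,4])
# cast onto z=0.010
Q=np.array([ray(f,x,y,.01)[:2] for x,y in zip(u[m],v[m])],np.float32)
r=cv2.minAreaRect(Q); print(r, cv2.boxPoints(r), np.median(P[m][:,2]))
E
```

```text
((0.503000020980835, 0.05914662778377533), (0.2615579068660736, 0.33792242407798767), 7.8602423667907715) [[ 0.3503431   0.20863542]
 [ 0.39655644 -0.12611207]
 [ 0.65565693 -0.09034216]
 [ 0.6094436   0.24440533]] 0.01021782878029703
```

View pics/topc.png

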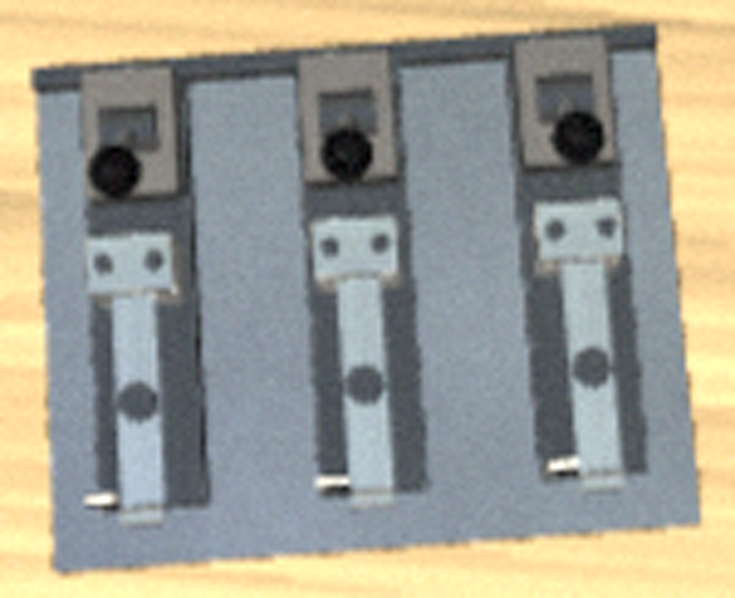

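In the enlarged crop, the studs are at (137,401), (365,385) and (592,367) and the balls at (114,171), (347,154) and (578,137), all in crop pixels (4.9x, offset 226,200).

Run:
```python
from h import *
f=load("top"); g=load("scene")
a=np.radians(7.860); ex=np.array([np.cos(a),np.sin(a)]);ey=np.array([-ex[1],ex[0]]); c=np.array([.503,.0591])
S={'Lp':(137,401),'Mp':(365,385),'Rp':(592,367),'Lb':(114,171),'Mb':(347,154),'Rb':(578,137)}
for k,(u,v) in S.items():
    u=u/4.9+226-.4;v=v/4.9+200-.4
    P=pt(f,u,v); z=P[2]-(.013 if k[1]=='b' else 0)
    Q=ray(f,u,v,z); d=Q[:2]-c
    print(k,P.round(4),Q.round(4),'stand',(d@ex).round(4),(d@ey).round(4), np.round(proj(g,Q),1))
```

```text
Lp [0.4363 0.1656 0.0677] [0.4363 0.1656 0.0677] stand -0.0515 0.1146 [359.7 185.6]
Mp [0.4513 0.0515 0.0704] [0.4513 0.0515 0.0704] stand -0.0523 -0.0004 [326.6 204. ]
Rp [ 0.4679 -0.0621  0.0677] [ 0.4679 -0.0621  0.0677] stand -0.0513 -0.1153 [291.8 225.3]
Lb [0.5422 0.179  0.123 ] [0.5448 0.1812 0.11  ] stand 0.0581 0.1152 [387.3 200.4]
Mb [0.5584 0.0662 0.1206] [0.5612 0.0669 0.1076] stand 0.0588 -0.0002 [352.8 222.5]
Rb [ 0.5734 -0.0464  0.1234] [ 0.5765 -0.047   0.1104] stand 0.0583 -0.1151 [315.8 244.4]
```

```bash
cat > go.py <<'E'
import sys,json; from rig import robot; import numpy as np; from scipy.spatial.transform import Rotation as Ro
o=robot.get_obs(); R=Ro.from_rotvec(o['tool_rot']).as_matrix()
print(o['time'],o['ee_pos'].round(4),'yaw',np.arctan2(R[1,0],R[0,0]).round(4),'tilt',R[2].round(3),'F',o['contact_force'].round(2),'gap',o['finger_gap'])
for t in json.loads(sys.argv[1]): print(t,(R.T@(np.array(t)-o['ee_pos'])).round(4))
E
python3 go.py '[[0.44,-0.15,0.2],[0.436,0.166,0.13]]'
```

```text
0.1 [ 0.2397 -0.5767  0.236 ] yaw 0.3938 tilt [ 0.    -0.001 -1.   ] F [-0.2   0.99  0.56] gap 0.0874462643400367
[0.44, -0.15, 0.2] [ 0.3487 -0.3171  0.0364]
[0.436, 0.166, 0.13] [ 0.4663 -0.6104  0.1068]
```

Call:
jog_arm --pt "0.349 -0.317 0.036" --pt "0.349 -0.317 0.036" --pt "0.349 -0.317 0.036" --pt "0.349 -0.317 0.036" --pt "0.349 -0.317 0.036" --pt "0.349 -0.317 0.036" --pt "0.349 -0.317 0.036" --pt "0.349 -0.317 0.036" --pt "0.349 -0.317 0.036" --pt "0.349 -0.317 0.036" --roll '[0.257,0.257,0.257,0.257,0.257,0.257,0.257,0.257,0.257,0.257]' --gripper 0 --force 10

```text
time: 1.1
ee_pos: [0.4411, -0.1473, 0.2003]
tool_rot: [-3.133, -0.219, 0.001]
contact_force: [0.0, -0.1, -1.2]
finger_gap: 0.0113
grasp_force: 0.0
```

```bash
python3 go.py '[[0.436,0.166,0.13]]'
```

```text
1.1 [ 0.4411 -0.1473  0.2003] yaw 0.1393 tilt [-0.    -0.001 -1.   ] F [ 0.01 -0.08 -1.18] gap 0.011290529045431437
[0.436, 0.166, 0.13] [ 0.0385 -0.311   0.0705]
```

Call:
jog_arm --pt "0.039 -0.313 0.0" --pt "0.039 -0.313 0.0" --pt "0.039 -0.313 0.0" --pt "0.039 -0.313 0.04" --pt "0.039 -0.313 0.07" --pt "0.039 -0.313 0.095" --pt "0.039 -0.313 0.095" --pt "0.039 -0.313 0.095" --pt "0.039 -0.313 0.095" --pt "0.039 -0.313 0.095" --roll '[0,0,0,0,0,0,0,0,0,0]'

```text
time: 2.1
ee_pos: [0.4367, 0.1644, 0.1062]
tool_rot: [-3.134, -0.214, -0.001]
contact_force: [0.5, -0.5, -0.4]
finger_gap: 0.0006
grasp_force: 0.0
```

```bash
python3 go.py '[[0.436,0.166,0.092]]'
```

```text
2.1 [0.4367 0.1644 0.1062] yaw 0.1364 tilt [ 0.  0. -1.] F [ 0.5  -0.52 -0.36] gap 0.000578912772912786
[0.436, 0.166, 0.092] [-0.0005 -0.0017  0.0142]
```

Call:
jog_arm --pt "0 -0.001 0.01" --pt "0 -0.001 0.016" --pt "0 -0.001 0.02" --pt "0 -0.001 0.021" --pt "0 -0.001 0.022" --pt "0 -0.001 0.023" --pt "0 -0.001 0.024" --pt "0 -0.001 0.024" --pt "0 -0.001 0.024" --pt "0 -0.001 0.024" --roll '[0,0,0,0,0,0,0,0,0,0]'

```text
time: 3.1
ee_pos: [0.4364, 0.1659, 0.0818]
tool_rot: [-3.134, -0.215, -0.0]
contact_force: [0.1, -0.4, 1.2]
finger_gap: 0.0006
grasp_force: 0.2
```

Call:
jog_arm --pt "0 0 0.001" --pt "0 0 0.002" --pt "0 0 0.003" --pt "0 0 0.003" --pt "0 0 0.003" --pt "0 0 0.003" --roll '[0,0,0,0,0,0]'

```text
time: 3.7
ee_pos: [0.4362, 0.1659, 0.0787]
tool_rot: [3.134, 0.215, -0.0]
contact_force: [-1.0, -0.8, 3.3]
finger_gap: 0.0007
grasp_force: 1.8
```

Call:
jog_arm --pt "0 0 0.001" --pt "0 0 0.002" --pt "0 0 0.003" --pt "0 0 0.003" --pt "0 0 0.003" --roll '[0,0,0,0,0]'

```text
time: 4.2
ee_pos: [0.4362, 0.1659, 0.0757]
tool_rot: [3.134, 0.215, -0.0]
contact_force: [-1.3, -0.3, 6.4]
finger_gap: 0.0005
grasp_force: 3.4
```

Call:
jog_arm --pt "0 0 0" --roll '[0]'

```text
time: 4.3
ee_pos: [0.4362, 0.1659, 0.0758]
tool_rot: [3.134, 0.215, -0.0]
contact_force: [-2.5, -0.0, 7.4]
finger_gap: 0.0008
grasp_force: 3.4
```

Call:
jog_arm --pt "0 0 0.001" --pt "0 0 0.002" --pt "0 0 0.0027" --pt "0 0 0.0027" --pt "0 0 0.0027" --roll '[0,0,0,0,0]'

```text
time: 4.8
ee_pos: [0.4362, 0.1659, 0.0732]
tool_rot: [-3.134, -0.215, 0.0]
contact_force: [-3.2, -0.1, 9.4]
finger_gap: 0.0001
grasp_force: 4.7
```

Call:
jog_arm --pt "0 0 0" --pt "0 0 0" --roll '[0,0]'

```text
time: 5.0
ee_pos: [0.4362, 0.1659, 0.0732]
tool_rot: [-3.134, -0.215, 0.0]
contact_force: [-4.5, 0.1, 9.3]
finger_gap: 0.0005
grasp_force: 4.7
```

Call:
jog_arm --pt "0 0 0" --pt "0 0 0" --roll '[0,0]'

```text
time: 5.2
ee_pos: [0.4362, 0.1659, 0.0732]
tool_rot: [3.134, 0.215, -0.0]
contact_force: [-3.2, -0.9, 9.6]
finger_gap: 0.0008
grasp_force: 4.7
```

Call:
jog_arm --pt "0 0 0" --pt "0 0 0" --roll '[0,0]'

```text
time: 5.4
ee_pos: [0.4362, 0.1659, 0.0732]
tool_rot: [3.134, 0.215, -0.0]
contact_force: [-3.0, -0.0, 9.7]
finger_gap: 0.0005
grasp_force: 4.7
```

Call:
jog_arm --pt "0 0 0" --pt "0 0 0" --pt "0 0 0" --pt "0 0 0" --roll '[0,0,0,0]'

```text
time: 5.8
ee_pos: [0.4362, 0.1659, 0.0732]
tool_rot: [3.134, 0.215, -0.0]
contact_force: [-2.7, 0.1, 9.5]
finger_gap: 0.0004
grasp_force: 4.7
```

Call:
jog_arm --pt "0 0 -0.003" --pt "0 0 -0.008" --pt "0 0 -0.016" --pt "0 0 -0.032" --pt "0 0 -0.032" --pt "0 0 -0.032" --roll '[0,0,0,0,0,0]'

```text
time: 6.4
ee_pos: [0.4366, 0.166, 0.1051]
tool_rot: [-3.134, -0.215, -0.002]
contact_force: [-0.5, 0.1, 0.1]
finger_gap: 0.0003
grasp_force: 0.0
```

```bash
python3 go.py '[[0.4515,0.0515,0.105],[0.4515,0.0515,0.088]]'
```

```text
6.4 [0.4366 0.166  0.1051] yaw 0.1368 tilt [ 0.001 -0.    -1.   ] F [-0.53  0.06  0.05] gap 0.0002557362620357295
[0.4515, 0.0515, 0.105] [-9.000e-04  1.154e-01  1.000e-04]
[0.4515, 0.0515, 0.088] [-0.0009  0.1154  0.0171]
```

Call:
jog_arm --pt "-0.001 0.115 0" --pt "-0.001 0.115 0" --pt "-0.001 0.115 0" --pt "-0.001 0.115 0" --pt "-0.001 0.115 0.008" --pt "-0.001 0.115 0.014" --pt "-0.001 0.115 0.018" --pt "-0.001 0.115 0.018" --pt "-0.001 0.115 0.018" --pt "-0.001 0.115 0.018" --roll '[0,0,0,0,0,0,0,0,0,0]'

```text
time: 7.4
ee_pos: [0.451, 0.0522, 0.087]
tool_rot: [-3.134, -0.216, -0.0]
contact_force: [-0.4, -0.2, 0.2]
finger_gap: 0.0006
grasp_force: 0.0
```

Call:
jog_arm --pt "0 0 0.001" --pt "0 0 0.002" --pt "0 0 0.003" --pt "0 0 0.004" --pt "0 0 0.004" --pt "0 0 0.004" --roll '[0,0,0,0,0,0]'

```text
time: 8.0
ee_pos: [0.451, 0.0518, 0.083]
tool_rot: [3.134, 0.215, -0.0]
contact_force: [-0.7, 0.7, -0.9]
finger_gap: 0.0002
grasp_force: 0.1
```

Call:
jog_arm --pt "0 0 0.001" --pt "0 0 0.002" --pt "0 0 0.003" --pt "0 0 0.003" --pt "0 0 0.003" --roll '[0,0,0,0,0]'

```text
time: 8.5
ee_pos: [0.4508, 0.0518, 0.0801]
tool_rot: [3.134, 0.215, -0.001]
contact_force: [-2.3, -0.3, 6.2]
finger_gap: 0.0006
grasp_force: 3.0
```

Call:
jog_arm --pt "0 0 0" --pt "0 0 0" --roll '[0,0]'

```text
time: 8.7
ee_pos: [0.4508, 0.0518, 0.0801]
tool_rot: [3.134, 0.215, -0.0]
contact_force: [-1.9, -0.7, 6.9]
finger_gap: -0.0
grasp_force: 3.0
```

Call:
jog_arm --pt "0 0 0.001" --pt "0 0 0.0017" --pt "0 0 0.0017" --pt "0 0 0.0017" --roll '[0,0,0,0]'

```text
time: 9.1
ee_pos: [0.4508, 0.0518, 0.0786]
tool_rot: [3.134, 0.215, -0.0]
contact_force: [-2.7, 0.6, 8.5]
finger_gap: 0.0005
grasp_force: 4.6
```

Call:
jog_arm --pt "0 0 0" --pt "0 0 0" --pt "0 0 0" --roll '[0,0,0]'

```text
time: 9.4
ee_pos: [0.4508, 0.0518, 0.0786]
tool_rot: [3.134, 0.215, -0.0]
contact_force: [-2.8, -1.3, 8.9]
finger_gap: 0.0002
grasp_force: 4.5
```

Call:
jog_arm --pt "0 0 0" --pt "0 0 0" --pt "0 0 0" --roll '[0,0,0]'

```text
time: 9.7
ee_pos: [0.4508, 0.0518, 0.0786]
tool_rot: [3.134, 0.215, -0.0]
contact_force: [-3.2, -1.4, 9.1]
finger_gap: 0.0006
grasp_force: 4.5
```

Call:
jog_arm --pt "0 0 0" --pt "0 0 0" --pt "0 0 0" --roll '[0,0,0]'

```text
time: 10.0
ee_pos: [0.4508, 0.0518, 0.0786]
tool_rot: [3.134, 0.215, -0.001]
contact_force: [-3.1, -0.4, 9.3]
finger_gap: 0.0004
grasp_force: 4.5
```

Call:
jog_arm --pt "0 0 -0.003" --pt "0 0 -0.008" --pt "0 0 -0.016" --pt "0 0 -0.026" --pt "0 0 -0.026" --pt "0 0 -0.026" --roll '[0,0,0,0,0,0]'

```text
time: 10.6
ee_pos: [0.4513, 0.0519, 0.1047]
tool_rot: [-3.134, -0.215, -0.002]
contact_force: [-0.3, 0.4, -0.4]
finger_gap: 0.0003
grasp_force: 0.0
```

```bash
python3 go.py '[[0.468,-0.0621,0.105],[0.468,-0.0621,0.086]]'
```

```text
10.6 [0.4513 0.0519 0.1047] yaw 0.1368 tilt [ 0.001  0.    -1.   ] F [-0.28  0.39 -0.43] gap 0.00032378004148829714
[0.468, -0.0621, 0.105] [ 0.001   0.1152 -0.0003]
[0.468, -0.0621, 0.086] [0.001  0.1152 0.0187]
```

Call:
jog_arm --pt "0.001 0.115 0" --pt "0.001 0.115 0" --pt "0.001 0.115 0" --pt "0.001 0.115 0" --pt "0.001 0.115 0.008" --pt "0.001 0.115 0.014" --pt "0.001 0.115 0.018" --pt "0.001 0.115 0.02" --pt "0.001 0.115 0.021" --pt "0.001 0.115 0.021" --roll '[0,0,0,0,0,0,0,0,0,0]'

```text
time: 11.6
ee_pos: [0.4677, -0.0616, 0.0832]
tool_rot: [-3.134, -0.216, 0.0]
contact_force: [0.9, 0.9, 0.3]
finger_gap: 0.0003
grasp_force: 0.0
```

Call:
jog_arm --pt "0 0 0.001" --pt "0 0 0.002" --pt "0 0 0.003" --pt "0 0 0.003" --pt "0 0 0.003" --roll '[0,0,0,0,0]'

```text
time: 12.1
ee_pos: [0.4676, -0.0619, 0.0804]
tool_rot: [-3.134, -0.215, -0.0]
contact_force: [-1.0, 1.3, 5.3]
finger_gap: 0.0005
grasp_force: 2.4
```

Call:
jog_arm --pt "0 0 0.001" --pt "0 0 0.001" --pt "0 0 0.001" --roll '[0,0,0]'

```text
time: 12.4
ee_pos: [0.4676, -0.0619, 0.0795]
tool_rot: [-3.134, -0.215, 0.0]
contact_force: [-1.9, 1.7, 6.7]
finger_gap: 0.0004
grasp_force: 3.3
```

Call:
jog_arm --pt "0 0 0" --pt "0 0 0" --roll '[0,0]'

```text
time: 12.6
ee_pos: [0.4676, -0.0619, 0.0795]
tool_rot: [-3.134, -0.215, 0.0]
contact_force: [-2.0, 2.2, 6.8]
finger_gap: 0.0005
grasp_force: 3.3
```

Stiffness is about 1.8–2 N/mm, so this leaf is sound too. I'll go another 1.6 mm to reach about 9.7 N.

Call:
jog_arm --pt "0 0 0.001" --pt "0 0 0.0016" --pt "0 0 0.0016" --pt "0 0 0.0016" --roll '[0,0,0,0]'

```text
time: 13.0
ee_pos: [0.4676, -0.0619, 0.078]
tool_rot: [-3.134, -0.215, 0.0]
contact_force: [-3.1, 1.7, 8.8]
finger_gap: 0.0007
grasp_force: 4.7
```

Call:
jog_arm --pt "0 0 0" --pt "0 0 0" --pt "0 0 0" --roll '[0,0,0]'

```text
time: 13.3
ee_pos: [0.4676, -0.062, 0.0781]
tool_rot: [-3.134, -0.215, 0.0]
contact_force: [-2.2, 1.7, 8.3]
finger_gap: 0.0005
grasp_force: 4.7
```

Call:
jog_arm --pt "0 0 0" --pt "0 0 0" --pt "0 0 0" --roll '[0,0,0]'

```text
time: 13.6
ee_pos: [0.4676, -0.0619, 0.0781]
tool_rot: [-3.134, -0.215, -0.0]
contact_force: [-2.3, 2.4, 10.1]
finger_gap: 0.0006
grasp_force: 4.7
```

Call:
jog_arm --pt "0 0 0" --pt "0 0 0" --pt "0 0 0" --roll '[0,0,0]'

```text
time: 13.9
ee_pos: [0.4676, -0.062, 0.0781]
tool_rot: [-3.134, -0.215, 0.0]
contact_force: [-3.4, 1.9, 10.2]
finger_gap: 0.0005
grasp_force: 4.7
```

Call:
jog_arm --pt "0 0 -0.003" --pt "0 0 -0.008" --pt "0 0 -0.016" --pt "0 0 -0.056" --pt "0 0 -0.086" --pt "0 0 -0.086" --roll '[0,0,0,0,0,0]'

```text
time: 14.5
ee_pos: [0.4702, -0.0625, 0.1675]
tool_rot: [3.132, 0.215, 0.011]
contact_force: [-0.1, -0.3, -0.2]
finger_gap: 0.0009
grasp_force: 0.0
```

```bash
python3 go.py '[[0.505,0.176,0.165],[0.505,0.176,0.120],[0.61,0.190,0.12]]'
```

```text
14.5 [ 0.4702 -0.0625  0.1675] yaw 0.1368 tilt [ 0.007  0.002 -1.   ] F [-0.1  -0.25 -0.22] gap 0.0008840798787212
[0.505, 0.176, 0.165] [ 0.0669 -0.2315  0.0024]
[0.505, 0.176, 0.12] [ 0.0666 -0.2316  0.0474]
[0.61, 0.19, 0.12] [ 0.1726 -0.2312  0.0481]
```

The give at 10 N is about 8.8 mm on the left leaf and about 5 mm on the middle and right. The left leaf is the soft one, so I'll move to behind its ball, on the leaf side.

Call:
jog_arm --pt "0.067 -0.231 0" --pt "0.067 -0.231 0" --pt "0.067 -0.231 0" --pt "0.067 -0.231 0" --pt "0.067 -0.231 0" --pt "0.067 -0.231 0" --pt "0.067 -0.231 0.02" --pt "0.067 -0.231 0.04" --pt "0.067 -0.231 0.05" --pt "0.067 -0.231 0.05" --roll '[0,0,0,0,0,0,0,0,0,0]'

```text
time: 15.5
ee_pos: [0.5013, 0.1751, 0.1121]
tool_rot: [3.133, 0.214, -0.005]
contact_force: [0.6, -0.6, 1.0]
finger_gap: 0.0004
grasp_force: 0.0
```

```bash
python3 go.py '[[0.5448,0.1812,0.114],[0.6161,0.191,0.114]]'
```

```text
15.5 [0.5013 0.1751 0.1121] yaw 0.1363 tilt [-0.004  0.001 -1.   ] F [ 0.63 -0.58  1.02] gap 0.00044350926672064906
[0.5448, 0.1812, 0.114] [ 0.044  -0.0002 -0.0021]
[0.6161, 0.191, 0.114] [ 0.1159 -0.0002 -0.0023]
```

Call:
jog_arm --pt "0.01 0 0" --pt "0.02 0 0" --pt "0.03 0 0" --pt "0.04 0 0" --pt "0.05 0 0" --pt "0.06 0 0" --pt "0.07 0 0" --pt "0.08 0 0" --pt "0.087 0 0" --pt "0.091 0 0" --roll '[0,0,0,0,0,0,0,0,0,0]'

```text
time: 16.5
ee_pos: [0.5929, 0.1884, 0.1133]
tool_rot: [3.134, 0.215, -0.002]
contact_force: [-8.3, -1.4, 1.7]
finger_gap: 0.0002
grasp_force: 4.3
```

Call:
jog_arm --pt "0 0 0" --pt "0 0 0" --pt "0 0 0" --roll '[0,0,0]'

```text
time: 16.8
ee_pos: [0.5925, 0.1884, 0.1137]
tool_rot: [-3.134, -0.215, -0.0]
contact_force: [-0.7, 0.4, -0.4]
finger_gap: 0.0008
grasp_force: 0.5
```

Call:
jog_arm --pt "-0.01 0 0" --pt "-0.03 0 0" --pt "-0.05 0 0" --pt "-0.05 0 -0.04" --pt "-0.05 0 -0.09" --pt "-0.05 0 -0.13" --pt "-0.1 0.1 -0.13" --pt "-0.15 0.2 -0.13" --pt "-0.15 0.25 -0.13" --pt "-0.15 0.25 -0.13" --roll '[0,0,0,0,0,0,0,0,0,0]'

```text
time: 17.8
ee_pos: [0.4905, -0.0125, 0.2442]
tool_rot: [3.134, 0.216, 0.003]
contact_force: [0.1, 0.1, 1.0]
finger_gap: 0.0006
grasp_force: 0.0
```

Run:
```python
from rig import robot
import cv2
for n,(x,y,w,h) in {"scene":(250,150,190,150)}.items():
    p,d=robot.grab_frame(n); cv2.imwrite("pics/end.png",cv2.resize(p[y:y+h,x:x+w,::-1],None,fx=4,fy=4))
print(robot.get_obs()['contact_force'])
```

```text
[-0.83354495 -2.63116291 -0.22213806]
```

View pics/end.png

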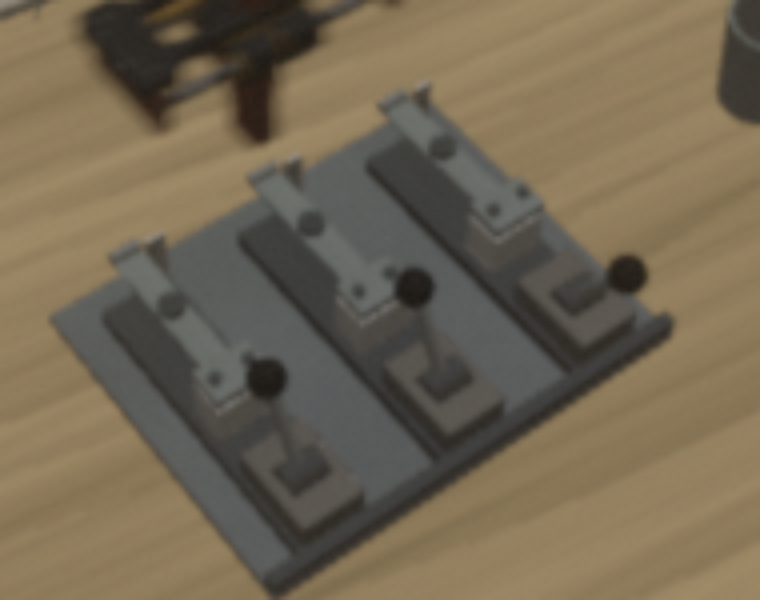

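The left lever is thrown (ball at crop (627,273)). The other two, at (413,287) and (266,378), are unmoved, and the gripper is clear of everything.

Call:
jog_arm --pt "0 0 0" --pt "0 0 0" --pt "0 0 0" --roll '[0,0,0]'

```text
time: 18.15
ee_pos: [0.4919, -0.0101, 0.2438]
tool_rot: [-3.134, -0.217, -0.001]
contact_force: [-1.1, -0.3, 0.3]
finger_gap: 0.0005
grasp_force: 0.0
```

```bash
python3 -c "
from rig import robot
print(robot.finish_job())"
```

```text
the job is handed in; nothing more can be done
None
```

I pressed all three leaves at about 10 N; the left gave clearly the most (about 9 mm, against about 5 mm for the middle and right), so I threw the left lever fully over, left the other levers alone, let go and handed the job in at about 18 s (no verdict was returned).

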